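Fit the gate spring on the demonstration board

TASK

On the shop counter, take the loose gate spring by its red plug, feel the hook gently into the hole of the blue bracket on the wooden board (lean only lightly on the bracket until the hook drops in), then stretch the spring and put its eye down over the far post so that it stays there under tension, below the post's head. Do not overload the hook or overstretch the spring, leave everything else on the counter where it is, and let go at the end.

Things in the scene. Friction and masses are not known exactly. Their poses are not given: they have to be found in the camera images.
- grip (a point): Centre of the red plug of the loose gate spring: 30 mm long (x), 12 wide (y), 14 tall. x runs along the spring from hook end to eye end, z up. Along x from here: eye ring centred at +38 mm; plug -15 to +15; dark coil 16 mm thick, -15 to -88; 5 mm wire to -108, which there turns down as the hook leg. Whole spring about 90 g; axis 38 mm above the table as it waits in its cradle.
- eye (a point): Centre of the spring's steel eye ring, which lies flat; inner diameter 18 mm, outer 28, wire 5 thick. 38 mm along x from the plug's centre, rigid with the plug; same axes as grip.
- hook_tip (a point): Lower end of the hook leg (centre of its 5 mm round end), 20 mm below the spring's axis and 103 mm behind the plug's centre when slack: the leg starts at 108 mm and leans 5 mm towards the eye, so a pull towards the eye draws it in. x towards the eye, z up; moves with the hook as the spring stretches or flexes.
- hook: Coil and hook part of the spring; origin on the axis, 15 mm behind the plug's centre when slack. It slides away from the plug as the spring stretches: opens at 3 N, then 150 N/m; stretch it by 50 mm at most. It also flexes up and down where it leaves the plug, 3 N m per rad (about 0.4 N per mm at the hook); damped, stiff sideways. Load it with 16 N at most, and 8 N while it is not yet in the hole.
- cradle: Cardboard tray with wooden supports in which the spring waits: floor 8 mm above the table, 190 x 62 mm; a post 9 mm wide under the plug, a fork round the coil. Origin on the table under the plug's centre, x as the spring's. Both sides of the plug are free; the spring lifts straight up.
- board: Fixed wooden demonstration board 300 x 95 x 15 mm with a green stripe. Origin on the table under its centre; x runs along it from the blue bracket to the steel post, z up. The spring is to lie above its centre line (y = 0), hook end at the bracket.
- slot (a point): Middle of the blue bracket's adjustment range, on the centre line, level with its top plate (43.5 mm above the table); board's axes. Plate 4 mm thick, hollow for 24 mm beneath, 50 wide, with one square hole 12 x 12 mm. Hole centre is up to 13 mm from here either way along x (y = 0): not measured, to be felt or seen. Plate reaches 44 mm from hole centre to -x, 14 mm to +x.
- post (a point): On the axis of the steel post, at the height where the seated eye lies (47.8 mm above the table), 182 mm along x from slot. Neck 10 mm in diameter on a 24 mm pedestal with its top at 45 mm; brass head 13.6 mm in diameter from 53.5 to 57.5 mm above the table. The seated eye's centre hangs about 4 mm towards the bracket, below the head.
- spray_can: Bystander: blue spray can with red cap, 58 across, 190 tall (mm). Origin at the underside or its middle. Leave alone.
- paint_tin: Bystander: white paint tin, 92 across, 110 tall (mm). Origin at the underside or its middle. Leave alone.
- screw_jar: Bystander: low amber jar with yellow lid, 56 across, 65 tall (mm). Origin at the underside or its middle. Leave alone.
- screwdriver: Bystander: orange-handled screwdriver lying down (mm). Origin at the underside or its middle. Leave alone.
- tape_measure: Bystander: yellow tape measure, 62 x 36 x 60 (mm). Origin at the underside or its middle. Leave alone.
- padlock: Bystander: brass padlock standing up, 46 wide, 71 tall (mm). Origin at the underside or its middle. Leave alone.
- glue_bottle: Bystander: white glue bottle with orange cap, 44 across, 130 tall (mm). Origin at the underside or its middle. Leave alone.
Not all that is in view belongs to the job. Leave any pink or purple look-alike of the cradle alone.

How it is judged (in metres and radians):
On the way:
1. the hook leg stands in the bracket's hole, its tip at least 9.5 mm below the plate's top (z of hook_tip in the frame of board below 0.034 m and y of hook_tip in the frame of board between -0.01 and 0.01 m and x of hook_tip in the frame of board between -0.108 and -0.052 m), for 0.2 s.
At the end, for the whole second after the job is handed in: Hook tip in the bracket's hole, 9.5 mm or more below the plate's top; eye round the post (centres within 8 mm), below its head and above its pedestal; spring stretched (eye to hook tip over 150 mm; slack: 142) and at rest (under 0.02 m/s) (all of step 1 and horizontal distance between eye and post below 0.008 m and z of eye in the frame of board between 0.043 and 0.0525 m and distance between eye and hook_tip above 0.15 m and linear speed of hook below 0.02 m/s); the robot touches nothing.
It fails at once if the hook is loaded with more than 16 N (pressing or pulling) (contact force between hook and anything else above 16 N).
It fails at once if the hook presses with more than 8 N while it is not in the hole (tip above the bracket's plate) (contact force between hook and anything else above 8 N and z of hook_tip in the frame of board above 0.0405 m).
It fails at once if the spring is stretched beyond 197 mm from eye to hook tip (distance between eye and hook_tip above 0.197 m).
It fails at once if a bystander is moved by more than 25 mm (distance of any of spray_can, paint_tin, screw_jar, screwdriver, tape_measure, padlock, glue_bottle from where it was at the start of the episode above 0.025 m).
It also fails if it takes over 64 s, if anything falls off the work surface, if the arm or the gripper's body presses on something with over 40 N, if the wrist force passes 120 N, or if a joint passes its speed limit or range.

ROBOT

A 6-joint arm with a two-finger parallel gripper is mounted at the origin on the work surface. World frame = base frame: x ahead of the robot, y to its left, z up, the work surface at z = 0. Lengths are in m, angles in degrees, forces in N, time in s.
With the tool pointing down it reaches from about 0.425 to 0.95 m from the base axis. Payload 14.7 kg.
Tool frame: the origin (TCP) lies at the centre of the arm's flange, where the gripper is bolted on; the fingertips stand 173 mm ahead of it and the grasp point (between the pads) lies 155 mm ahead of it (bot.pinch_z is the distance from the TCP to the grasp point, in m); z points along the fingers, y is the line along which they close (so a half turn about z gives the same grasp; the last joint's range is limited). The gripper opens to 85 mm and grips with 20 to 120 N. Pads are 22 mm wide; open, the fingers measure 114 mm over their backs; the gripper's body (76 mm by 85 mm) begins 54 mm behind the grasp point. The pads swing forward as they close: fully open they stand 13 mm farther back than shut.
Start: joints at [-2.67, 27.513, 91.461, -0, 61.026, -2.67], TCP at [0.65, 0, 0.405] pointing down, gripper open.
Joint ranges: [-157.49, 157.49], [-46.99, 117.5], [13.45, 153.17], [-89.5, 269.5], [5.16, 153.95], [-167.48, 167.48]. Speed limits (degrees/s): [108.29, 108.29, 136.94, 172.46, 172.46, 172.46].

INTERFACE

Orientations are given as a 3x3 rotation matrix whose columns are the frame's x, y, z axes.
In Python, from bench import bot, inverse_kinematics, vision gives the robot as it stands. The module is installed in compiled form; this text tells all that it offers. Calls block until the motion is done:
- bot.move_ptp(position, orientation): joint-space move of the TCP to a pose.
- bot.movel(position, ori=None, feed=0.15): straight line of the TCP; ori=None keeps the orientation; feed is the mean speed in m/s.
- bot.goto_joints(angles): joint-space move.
- bot.ungrasp() and bot.clamp(): open the fingers fully, or close them until they stop; the grip force is fixed at half the most.
- bot.hold(seconds).
- inverse_kinematics(position, orientation): joint angles nearest the present ones, or None.
- vision.camera(name): name is "scene" or "side" or "wrist"; returns a dict with "color" (400x640x3 uint8, blue, green, red), "fx", "fy", "cx", "cy" (pixels), "R" (3x3) and "t" (3): a world point X has camera coordinates R X + t. Camera axes: x right, y down, z forward; pixel columns grow to the right and rows downward; lengths in m; the calibration is good to about 2 mm. The wrist camera is an equidistant fisheye: a pixel r from the principal point sees the ray r / f radians off the axis. A picture is of the moment at which its call begins. There is no depth.
A pose or a line that the arm cannot do raises bot.PlanningError and nothing moves.
- bot.close_job(): hands the job in; it is judged then, once.
Readings, each from a call of its own:
- bot.current_t(): time.
- bot.current_joints(): joint angles.
- bot.current_dq(): joint speeds.
- bot.current_joint_efforts(): joint torques, N m.
- bot.current_ee_pos(): TCP position.
- bot.current_tcp_rot(): TCP orientation.
- bot.current_wrist_force(): force on the tool from outside, world axes, zero at the start.
- bot.current_wrist_torque(): the same for the moment, N m.
- bot.current_gripper_width(): finger opening in m.
- bot.current_grip_force(): force on a finger pad.
Only numpy, scipy, OpenCV 4.12 (cv2) and the standard library are available. Lean on these libraries where they do the work, as an engineer would, in place of code of your own. Each camera call takes 0.05 s, during which the arm holds its last target. There are 200 camera calls.

## Working session

There is one attempt and no reset: what is moved stays moved. The work goes in short steps, each a Python script; the robot and the scene stay as the last script left them, time stands still between calls to the robot, and variables do not carry over. Pictures are saved under pics/ and viewed, at most 13 in all, crops included, and the job is handed in when it is done.

```bash
mkdir -p pics
cat > h.py <<'E'
import numpy as np, cv2
from bench import bot, inverse_kinematics, vision
def ray(c,u,v,fish=False):
    x=np.array([(u-c["cx"])/c["fx"],(v-c["cy"])/c["fy"]]); 
    if fish:
        r=np.hypot(*x); d=np.array([*(x/r*np.sin(r)),np.cos(r)]) if r>0 else np.array([0,0,1.])
    else: d=np.array([*x,1.])
    R=np.array(c["R"]);return -R.T@np.array(c["t"]), R.T@d
def pix2z(c,u,v,z,fish=False):
    o,d=ray(c,u,v,fish); return o+d*(z-o[2])/d[2]
def proj(c,X,fish=False):
    p=np.array(c["R"])@np.array(X)+np.array(c["t"])
    if fish:
        r=np.hypot(p[0],p[1]); th=np.arctan2(r,p[2]); q=p[:2]/max(r,1e-9)*th
    else: q=p[:2]/p[2]
    return q*[c["fx"],c["fy"]]+[c["cx"],c["cy"]]
E
python3 - <<'E'
from h import *
import pickle
d={}
for n in("scene","side","wrist"):
    d[n]=vision.camera(n); cv2.imwrite(f"pics/{n}0.png",d[n]["color"])
    print(n,{k:np.round(v,3).tolist() for k,v in d[n].items() if k!="color"})
pickle.dump(d,open("c0.pkl","wb"))
cv2.imwrite("pics/both.png",cv2.resize(np.vstack([d["scene"]["color"],d["side"]["color"]]),(480,600)))
E
```

```text
scene {'fx': 406.867, 'fy': 406.867, 'cx': 326.609, 'cy': 200.266, 'R': [[-0.062, 0.998, 0.013], [0.653, 0.051, -0.756], [-0.755, -0.038, -0.655]], 't': [0.085, -0.295, 1.966]}
side {'fx': 403.817, 'fy': 403.817, 'cx': 321.863, 'cy': 200.956, 'R': [[0.896, -0.443, 0.001], [-0.272, -0.553, -0.788], [0.35, 0.706, -0.616]], 't': [-0.498, 0.184, 1.244]}
wrist {'fx': 309.707, 'fy': 309.707, 'cx': 317.778, 'cy': 196.607, 'R': [[1.0, -0.0, -0.001], [0.0, -0.96, 0.279], [-0.001, -0.279, -0.96]], 't': [-0.649, -0.036, 0.378]}
```

View pics/scene0.png

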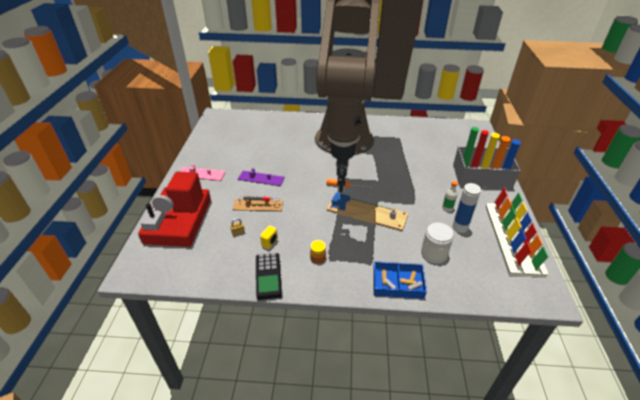

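View pics/wrist0.png

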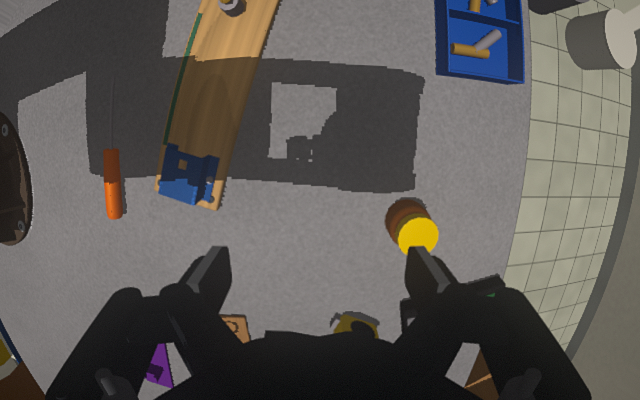

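The scene view shows the board with its blue bracket at (340,200) and post at (393,213), the cradle with the red plug at (258,204), and pink and purple decoys above it. In the wrist view the bracket is at (190,175), its hole is about (183,164), and the post is at (232,5).

Run:
```python
from h import *
import pickle
d=pickle.load(open("c0.pkl","rb")); c=d["scene"]
for n,u,v,z in(("cradle",258,204,.03),("brk",340,200,.04),("post",393,213,.05)): print(n,pix2z(c,u,v,z).round(3))
w=d["wrist"]
for n,u,v,z in(("hole",183,164,.0435),("post",232,5,.057)): print(n,pix2z(w,u,v,z,True).round(3))
# move to look over the cradle
p=pix2z(c,258,204,.03); R=np.array(bot.current_tcp_rot()); print(R.round(2))
bot.move_ptp([p[0],p[1]-.06,.38],R)
w=vision.camera("wrist"); pickle.dump(w,open("w1.pkl","wb")); cv2.imwrite("pics/w1.png",w["color"])
print(bot.current_t(), proj(w,p,True))
s=d["side"]["color"]
cv2.imwrite("pics/sc.png",cv2.resize(c["color"][160:250,220:420],(800,360),interpolation=cv2.INTER_CUBIC))
```

```text
cradle [ 0.533 -0.315  0.03 ]
brk [ 0.497 -0.003  0.04 ]
post [0.567 0.195 0.05 ]
hole [0.494 0.014 0.043]
post [0.56  0.187 0.057]
[[ 0.  1. -0.]
 [ 1. -0.  0.]
 [ 0. -0. -1.]]
1.6583 [318.03494873 120.6875785 ]
```

View pics/w1.png

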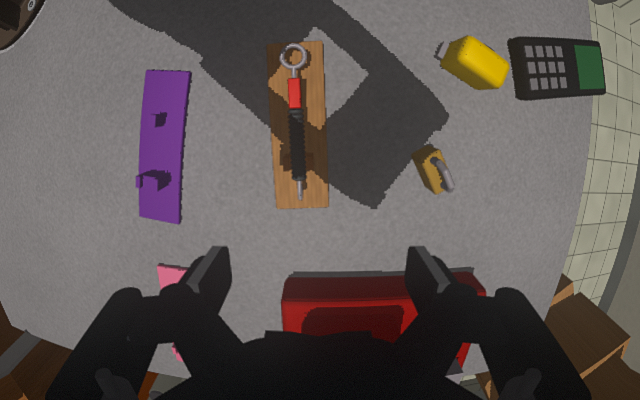

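Eye ring at (293,57), red plug centre near (294,93), hook elbow near (300,197). The spring points to +y with its eye end. Next I'll look at the board from nearer and enlarge both views.

Run:
```python
from h import *
import pickle
w1=pickle.load(open("w1.pkl","rb"))
for n,u,v,z in(("eye",293,57,.038),("plug",294,93,.045),("hook",300,199,.038)): print(n,pix2z(w1,u,v,z,True).round(4))
R=np.array(bot.current_tcp_rot())
bot.move_ptp([.53,.09,.30],R)
w=vision.camera("wrist"); pickle.dump(w,open("w2.pkl","wb"))
print(bot.current_t(), proj(w,[.494,.014,.0435],True),proj(w,[.56,.187,.0575],True))
a=cv2.resize(w1["color"][30:215,245:345],(324,600),interpolation=cv2.INTER_CUBIC)
cv2.imwrite("pics/a.png",a)
cv2.imwrite("pics/w2.png",cv2.resize(w["color"][0:260,160:460],(692,600),interpolation=cv2.INTER_CUBIC))
```

```text
eye [ 0.5087 -0.2501  0.038 ]
plug [ 0.5102 -0.2871  0.045 ]
hook [ 0.5145 -0.3958  0.038 ]
3.4333 [276.0348594  287.09845967] [362.67635105  70.96883386]
```

View pics/a.png

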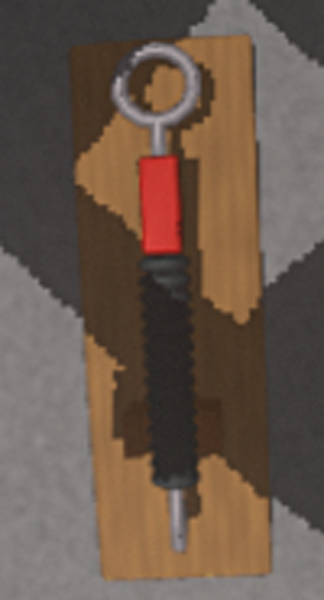

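View pics/w2.png

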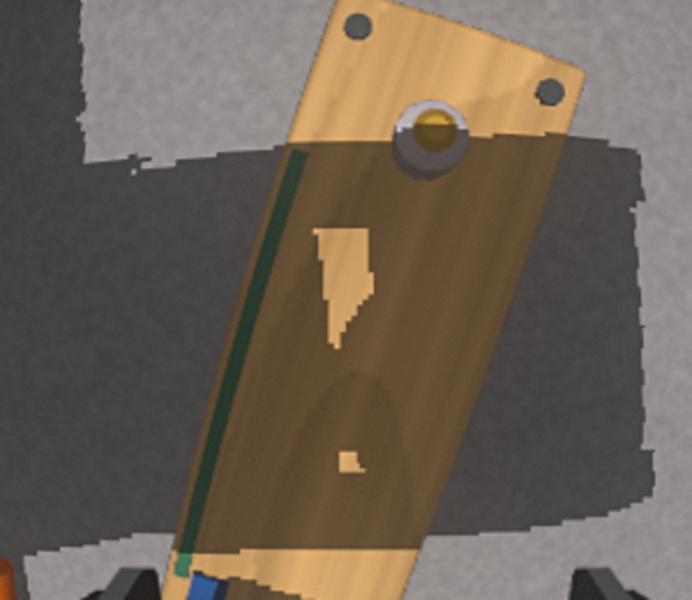

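The post head is at crop (435,130), i.e. pixel (348.6,56.4), and the pedestal is just below it. The bracket falls out of view, so one more view is needed.

Run:
```python
from h import *
import pickle
w=pickle.load(open("w2.pkl","rb"))
print(pix2z(w,348.6,56.4,.0575,True).round(4),pix2z(w,346.8,60.7,.045,True).round(4))
R=np.array(bot.current_tcp_rot())
bot.move_ptp([.52,-.02,.29],R)
w=vision.camera("wrist"); pickle.dump(w,open("w3.pkl","wb"))
q=proj(w,[.494,.014,.0435],True);print(bot.current_t(),q)
u,v=int(q[0])-60,int(q[1])-70;print(u,v)
cv2.imwrite("pics/w3.png",cv2.resize(w["color"][v:v+120,u:u+130],None,fx=5,fy=5,interpolation=cv2.INTER_CUBIC))
```

```text
[0.5505 0.1969 0.0575] [0.5504 0.1958 0.045 ]
4.0 [281.55336301 160.25930036]
221 90
```

View pics/w3.png

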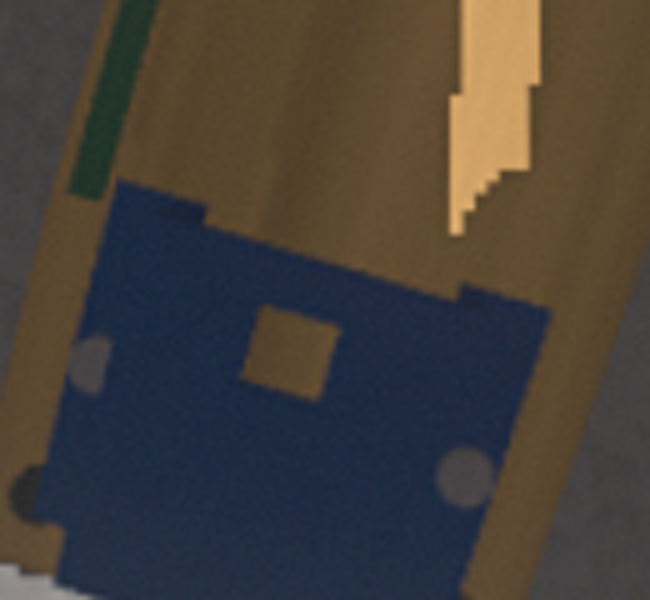

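Hole corners at crop (265,305), (342,328), (318,402), (240,380). Plate front corners at (118,182) and (548,310).

Run:
```python
from h import *
import pickle
w=pickle.load(open("w3.pkl","rb"))
f=lambda x,y,z:pix2z(w,221+(x-2)/5,90+(y-2)/5,z,True)[:2]
H=[f(*p,.0435) for p in((265,305),(342,328),(318,402),(240,380))]
print(np.round(H,4),np.linalg.norm(H[0]-H[1]),np.linalg.norm(H[1]-H[2]))
h=np.mean(H,0); H2=[f(*p,.0395) for p in((265,305),(342,328),(318,402),(240,380))]; print("hole",h,np.mean(H2,0))
for z in(.0435,.0395):
  a,b=f(118,182,z),f(548,310,z);print("plate",a,b,np.linalg.norm(a-b),(a+b)/2)
post=np.array([.5505,.1965]); d=post-h; print(np.linalg.norm(d),np.degrees(np.arctan2(d[1],d[0])))
# board left & right edges at z=.015
L=[f(0,390,.015),f(112,0,.015)];print(np.degrees(np.arctan2(*(L[1]-L[0])[::-1])),L)
Rr=[f(530,600,.015),f(650,245,.015)];print(np.degrees(np.arctan2(*(Rr[1]-Rr[0])[::-1])),Rr)
print(-np.array(w["R"]).T@w["t"])
```

```text
[[0.4885 0.021 ]
 [0.4994 0.0175]
 [0.4957 0.007 ]
 [0.4846 0.0103]] 0.011347708697179083 0.011194003330473911
hole [0.49204865 0.01394173] [0.49153498 0.01327647]
plate [0.46799983 0.03897046] [0.52821531 0.01994254] 0.06315034860554274 [0.49810757 0.0294565 ]
plate [0.46703832 0.03877129] [0.52837515 0.01938903] 0.06432634985059558 [0.49770673 0.02908016]
0.19168746205989967 72.24601791658084
70.97329455889857 [array([0.43929433, 0.00413938]), array([0.4608889 , 0.06675973])]
72.33033455470972 [array([ 0.52670092, -0.03226637]), array([0.54540777, 0.02645726])]
[0.51963221 0.0496657  0.25829688]
```

Everything is consistent: board width 93.5 mm, hole and post both on the centre line, hole to post 191.7 mm at 72.2°. Now the grasp and lift.

```bash
cat >> h.py <<'E'
TH=72.25; B=np.array([np.cos(np.radians(TH)),np.sin(np.radians(TH))])
HOLE=np.array([.492,.0141]); POST=np.array([.5505,.1966]); PZ=.155
def ori(th):
    c,s=np.cos(np.radians(th)),np.sin(np.radians(th))
    return np.array([[c,s,0],[s,-c,0],[0,0,-1.]])
def P(xy,z): return [xy[0],xy[1],z+PZ]
def F(n=5):
    f=[]
    for _ in range(n): bot.hold(.02); f.append(bot.current_wrist_force())
    return np.mean(f,0).round(2)
E
python3 - <<'E'
from h import *
import pickle
print(bot.pinch_z)
g=[.5102,-.2876]
bot.move_ptp(P(g,.12),ori(92.3)); bot.movel(P(g,.0385),feed=.1)
print(F()); bot.clamp(); print(bot.current_gripper_width(),bot.current_grip_force(),F())
bot.movel(P(g,.15),feed=.12); print("lift",F())
bot.move_ptp(P(HOLE+B*.1045,.13),ori(TH)); bot.hold(.3); print("f0",F(),bot.current_gripper_width(),bot.current_t())
w=vision.camera("wrist"); pickle.dump(w,open("w4.pkl","wb"));cv2.imwrite("pics/w4.png",w["color"])
s=vision.camera("side"); pickle.dump(s,open("s4.pkl","wb"));cv2.imwrite("pics/s4.png",s["color"])
q=proj(s,[*HOLE,.1]);u,v=int(q[0]),int(q[1])
cr=cv2.resize(s["color"][v-60:v+60,u-50:u+90],(560,480),interpolation=cv2.INTER_CUBIC)
cv2.imwrite("pics/s4c.png",cr); print(u,v)
E
```

```text
0.1547
[ 0.09  0.05 -0.02]
0.011107454520975609 58.859277963638306 [-1.72  0.12  5.71]
lift [ 0.16  0.08 -1.25]
f0 [ 0.28  0.03 -0.88] 0.011087655153223968 9.8833
303 190
```

View pics/w4.png

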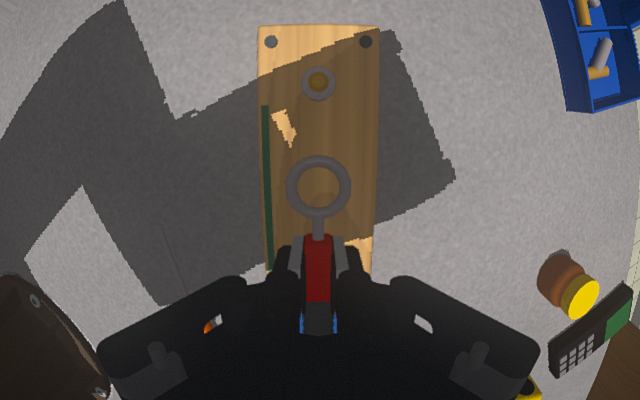

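View pics/s4c.png

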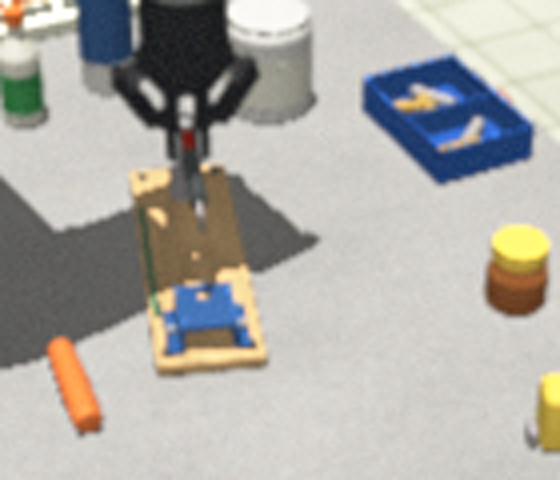

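The spring is held square: eye ring centre at (318,187), post head at (318,82), in line. Next I check the plug offset in the grip, then lower the hook with force monitoring.

Run:
```python
from h import *
import pickle
w=pickle.load(open("w4.pkl","rb"))
e=pix2z(w,317.5,186.5,.13,True)[:2]; t=np.array(bot.current_ee_pos())[:2]
n=np.array([B[1],-B[0]])
print("eye rel tcp",(e-t)@B,(e-t)@n,"ring OD",np.linalg.norm(pix2z(w,285.5,187,.13,True)-pix2z(w,351,187,.13,True)))
p=pix2z(w,318,82,.0575,True)[:2]; print("post",p,(p-POST)@B,(p-POST)@n)
f0=F()
bot.movel(P(HOLE+B*.1045,.070),feed=.12); bot.hold(.2); print("z.070",F()-f0)
for z in(.064,.061,.058,.055):
    bot.movel(P(HOLE+B*.1045,z),feed=.02); bot.hold(.15); f=F()-f0; print(z,f.round(2))
    if abs(f[2])>4: break
print(bot.current_t())
```

```text
eye rel tcp 0.03919373930468526 -0.0005780749040549816 ring OD 0.027015000584761296
post [0.55040544 0.19716767] 0.0005118200953401607 -0.00026312397389430085
z.070 [-0.41 -0.47  0.04]
0.064 [-0.03 -0.34  0.31]
0.061 [ 0.08 -0.24 -0.49]
0.058 [-0.16 -0.22  0.14]
0.055 [ 0.12 -0.14 -0.12]
13.2833
```

Run:
```python
from h import *
f0=F()
for z in(.052,.0495):
    bot.movel(P(HOLE+B*.1045,z),feed=.02); bot.hold(.15); f=F()-f0; print(z,f.round(2))
    if abs(f[2])>4: break
q=HOLE+B*.1045
# pull gently: in hole => tension appears after slack (3 N opening)
for dx in(.003,.006,.009,.012):
    bot.movel(P(q+B*dx,z),feed=.03); bot.hold(.15); f=F()-f0; print(dx,"pull",(f[:2]@B).round(2),"z",f[2].round(2))
print(bot.current_t())
w=vision.camera("wrist");cv2.imwrite("pics/w5.png",w["color"])
s=vision.camera("side");p=proj(s,[*HOLE,.05]);u,v=map(int,p)
cv2.imwrite("pics/s5.png",cv2.resize(s["color"][v-50:v+30,u-50:u+50],None,fx=6,fy=6,interpolation=cv2.INTER_CUBIC))
```

```text
0.052 [-0.09 -0.19  0.  ]
0.0495 [-0.11 -0.01 -0.27]
0.003 pull -0.16 z -0.19
0.006 pull -3.48 z -0.05
0.009 pull -3.81 z -0.16
0.012 pull -4.27 z -0.05
16.3417
```

View pics/s5.png

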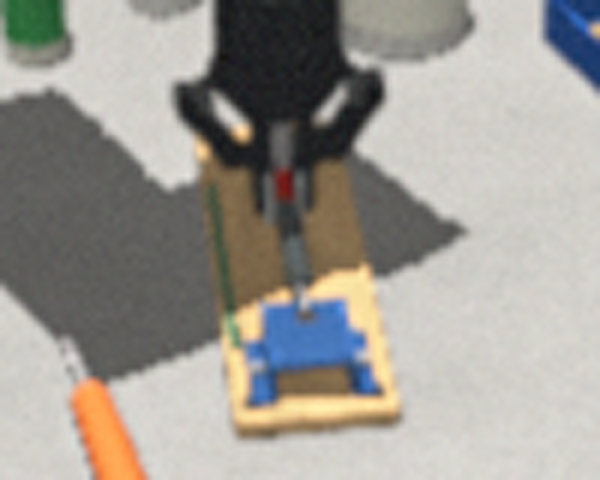

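The side view shows the wire entering the bracket's hole, and the pull rises past 3 N, so the hook is engaged. Now I tilt the spring about 5.5° so the hook stays down, stretch it to bring the eye over the post's head, and check.

```bash
cat >> h.py <<'E'
def eyemove(s,z,phi,feed,EL=.039):
    """eye centre at distance s from hole along the board, height z, eye end pitched up phi deg"""
    c,k=np.cos(np.radians(phi)),np.sin(np.radians(phi))
    x=np.array([*(c*B),k]); tz=np.array([*(k*B),-c]); y=np.cross(tz,x)
    p=np.array([*(HOLE+B*s),z])-EL*x-bot.pinch_z*tz
    bot.movel(p.tolist(),np.column_stack([x,y,tz]),feed)
E
python3 - <<'E'
from h import *
import pickle
f0=F()
eyemove(.1555,.0610,5.5,.04); bot.hold(.1); f=F(); print("tilt",f)
SP=(POST-HOLE)@B+.0005; print(SP)
for s,z in((.170,.0628),(SP,.0655)):
    eyemove(s,z,5.5,.05); bot.hold(.15); f=F(); print(s,"pull",(f[:2]@B).round(2),"f",f)
print(bot.current_t())
w=vision.camera("wrist");pickle.dump(w,open("w6.pkl","wb"))
q=proj(w,[*(HOLE+B*SP),.0575],True);u,v=map(int,q);print(u,v,q)
cv2.imwrite("pics/w6.png",cv2.resize(w["color"][v-50:v+50,u-50:u+50],None,fx=6,fy=6,interpolation=cv2.INTER_CUBIC))
E
```

```text
tilt [-1.58 -4.39 -1.08]
0.19214679492803693
0.17 pull -6.31 f [-2.06 -5.97 -0.93]
0.19214679492803693 pull -9.64 f [-2.51 -9.32 -1.69]
18.7667
320 183 [320.32500547 183.70031047]
```

View pics/w6.png

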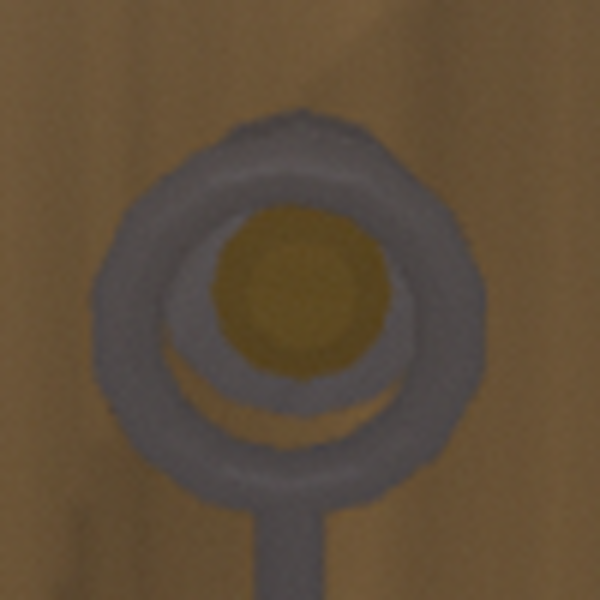

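Ring centre is at crop (290,308) and head centre at (301,291), so the head already shows inside the ring. I convert both at their own heights.

Run:
```python
from h import *
import pickle
w=pickle.load(open("w6.pkl","rb"))
f=lambda x,y,z:pix2z(w,270+(x-2.5)/6,133+(y-2.5)/6,z,True)[:2]
n=np.array([B[1],-B[0]])
for ex,ey in((290,308),(289,309)):
    e=f(ex,ey,.0655);h=f(301,291,.0575);print("head-eye along",(h-e)@B,"lat(+=right)",(h-e)@n)
print(np.linalg.norm(f(92,308,.0655)-f(487,308,.0655)),np.linalg.norm(f(213,291,.0575)-f(390,291,.0575)), (h-POST)@B,(h-POST)@n,(e-HOLE)@B)
```

```text
head-eye along 5.813616154456568e-05 lat(+=right) 0.0007889312956766938
head-eye along 0.0001269627244022437 lat(+=right) 0.0008569293655665848
0.026969782742008747 0.012801464725357165 0.001647292919781362 -0.00032865884358067635 0.19316712512341605
```

Along the board it is aligned within 0.1 mm, with 0.8 mm to correct sideways. Lowering.

Run:
```python
from h import *
import h
n=np.array([B[1],-B[0]]); SP=.19215
h.HOLE=h.HOLE+.0008*n
f0=F()
for z,phi in((.0655,5.5),(.0625,4.8),(.0595,4.),(.0565,3.),(.0535,2.2),(.0505,1.2),(.0490,.8)):
    eyemove(SP,z,phi,.02); f=F(); print(z,"pull",(f[:2]@B).round(2),"lat",(f[:2]@n).round(2),"z",f[2].round(2))
    if abs(f[2]-f0[2])>6: print("STOP");break
else:
    for s in(.1905,.189,.1875,.186):
        eyemove(s,.0487,.8,.02); f=F(); print(s,"pull",(f[:2]@B).round(2),"z",f[2].round(2))
        if f[:2]@B>-5: break
print(bot.current_t())
```

```text
0.0655 pull -9.77 lat -0.25 z -1.87
0.0625 pull -9.45 lat -0.32 z -1.16
0.0595 pull -10.03 lat -0.39 z -1.66
0.0565 pull -10.12 lat 0.02 z -1.14
0.0535 pull -9.4 lat -0.16 z -0.91
0.0505 pull -8.82 lat 0.05 z -0.93
0.049 pull -9.37 lat -0.41 z -0.55
0.1905 pull -9.88 z 0.86
0.189 pull -4.04 z -0.85
22.2167
```

The eye passed the head freely and the neck now takes the load. Release, retreat and check.

Run:
```python
from h import *
import pickle
bot.ungrasp(); bot.hold(.3); print(F())
p=np.array(bot.current_ee_pos()); bot.movel((p+[0,0,.06]).tolist(),feed=.1)
bot.move_ptp([p[0]-B[0]*.03,p[1]-B[1]*.03,.32],ori(TH)); bot.hold(.3); print(F(),bot.current_t())
w=vision.camera("wrist");s=vision.camera("side");pickle.dump(w,open("w7.pkl","wb"))
q=proj(w,[*POST,.0475],True);u,v=map(int,q);print(u,v)
a=cv2.resize(w["color"][max(v-40,0):max(v-40,0)+100,u-50:u+50],(400,400),interpolation=cv2.INTER_CUBIC)
p=proj(s,[*HOLE,.05]);u,v=map(int,p)
b=cv2.resize(s["color"][v-80:v+20,u-50:u+50],(400,400),interpolation=cv2.INTER_CUBIC)
cv2.imwrite("pics/f.png",np.hstack([a,b]))
```

```text
[-0.34 -0.13 -0.27]
[-0.1  -0.1   0.15] 24.8083
318 105
```

View pics/f.png

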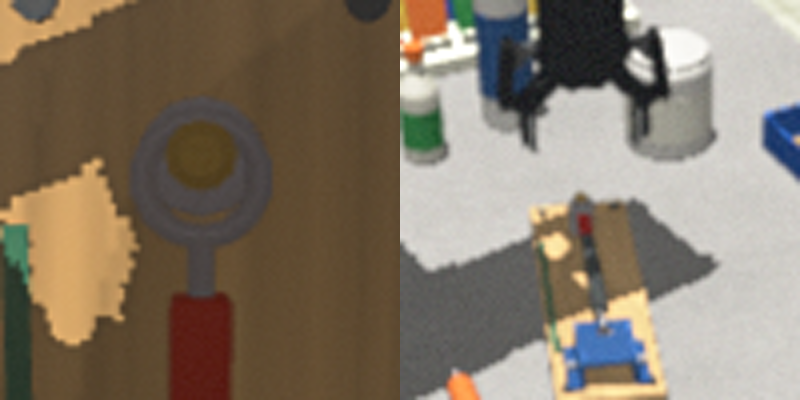

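The ring encircles the post and hangs towards the bracket, with the brass head overlapping its far edge, so it lies below the head. The spring is stretched into the bracket and the robot is clear.

```bash
python3 -c "
from h import *
print(bot.close_job(),bot.current_t())"
```

```text
the job is handed in; nothing more can be done
the job is handed in; nothing more can be done
```

The job is handed in at about 25 s of the 64 s allowed: the last camera check showed the hook in the bracket's hole, the eye held under tension below the post's head, and the gripper open and clear, but the hand-in returned no pass or fail verdict.

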